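Close the cheese keeper: fold its lid over and tuck it under the lip

TASK

Close the wooden cheese keeper: push its standing lid over with the fingertips and press it gently down flat, and while it is held down push it along until its free edge is tucked all the way in beneath the fixed lip at the far end, so that it stays shut when you let go. Touch the lid only on its outside, the face with the small step: never pinch it or touch its underside. Do not lift the keeper or push it about, and leave the things around it where they are.

Things in the scene. Friction and masses are not known exactly. Their poses are not given: they have to be found in the camera images.
- keeper: Cheese keeper: open wooden box on a marble foot 210 x 146 x 18 mm, walls 55 mm high, about 2.6 kg, loose (slides at 12 N or more). Origin on the worktop under its middle. x from the hinge end (near the robot) to the lip end, the way the lid folds and is pushed; it points away from the robot within 0.4 rad. y along the hinge, z up. Cheese is fixed inside.
- lid_pin (a point): Middle of the hinge pin, 59 mm above the worktop, at keeper x = -75 mm while the lid is not pushed in. The pin lies along y and slides along x in brass slots outside the side walls (slots up to y = +-69 mm, 67 mm high). Axes as keeper.
- lid (a joint): Lid angle, rad: 0 = flat, closed (a stop with thin felt), pi/2 = upright, at most 1.9 = leaning back to the robot. Starts at 1.45 to 1.85. A weak spring (about 0.7 N at the free edge when flat) opens it again, so let go untucked it rises; tucked and let go it rests up against the lip at about 0.06.
- lid_slide (a joint): How far the lid and its pin are pushed along keeper +x, m: 0 = start, 0.026 = home (a stop). Stiff: about 2.5 N. At 0 the flat lid's free edge is 10 mm short of the lip, at 0.026 it is 16 mm beneath it. If pushed in before the lid is flat, the edge lands on top of the lip.
- lid_step (a point): Foot of the thumb step on the lid's outer face, mid-width, 88 mm from the pin and 3 mm above its axis. The step is 7 mm high, 90 mm wide, upright on the hinge side (push here), ramped to the free edge. Outer face = towards the robot when upright, the top (62 mm above the worktop) when flat. Axes: x hinge to free edge, y along the hinge, z out of the outer face.
- lid_edge (a point): Middle of the lid's free edge, on the outer face, 135 mm from the pin; axes as lid_step. The lid is a flat wooden plate, 122 mm wide along the hinge, 6 mm thick; its underside is 56 mm above the worktop when flat.
- lip_edge (a point): Middle of the lower inner edge of the fixed lip: keeper x = +70 mm, 70 mm above the worktop. The lip is 132 mm wide along y, 5 mm thick (top at 75 mm), and reaches to the far wall, whose inner face is at x = +90 mm. The 6 mm lid edge goes beneath it into a space 14 mm high. Axes as keeper.
- lid_lining: The lid's underside (inner lining, 2 mm, 127 x 120 mm; faces away from the robot when upright). Not to be touched by the fingers. Origin on the hinge pin, axes as for lid_step.
- jar_1: Glass preserve jar with a lid, 60 mm across, 75 mm tall, loose, beside the keeper; origin under its centre. Bystander.
- jar_2: Another glass preserve jar, 59 mm across, 75 mm tall, loose, beside the keeper; origin under its centre. Bystander.
- cheese_wedge: Wedge of cheese, 58 x 78 x 32 mm, loose, beside the keeper; origin under its centre. Bystander.
- small_spoon: Small steel spoon, 133 x 27 x 11 mm, lying loose left of the keeper; origin under its centre. Bystander.

How it is judged:
At the end, for the whole second after the job is handed in: The lid lies folded under the lip: lid angle below 0.10 rad and pushed in more than 18 mm of its 26 mm (edge at least 8 mm beneath the lip), at rest after the robot has let go; the keeper stands flat within 40 mm of where it was, and every bystander is within 30 mm of where it was (value of joint lid below 0.1 rad and value of joint lid_slide above 0.018 m and angle between keeper's own z axis and vertical below 0.05 rad and height (world z) of keeper below 0.008 m and distance of keeper from where it was at the start of the episode below 0.04 m and linear speed of keeper below 0.01 m/s and velocity of joint lid between -0.05 and 0.05 rad/s and velocity of joint lid_slide between -0.005 and 0.005 m/s and distance of each of jar_1, jar_2, cheese_wedge, small_spoon from where it was at the start of the episode below 0.03 m); the robot touches nothing.
It fails at once if the lid's underside is touched (the lid is pinched) (contact force between the fingers and lid_lining above 0.5 N).
It fails at once if the keeper is lifted or tipped (height (world z) of keeper above 0.01 m or angle between keeper's own z axis and vertical above 0.12 rad).
It fails at once if the keeper is shoved more than 40 mm (distance of keeper from where it was at the start of the episode above 0.04 m).
It fails at once if the lid or keeper is pressed or pushed with more than 40 N (contact force between the fingers and keeper above 40 N).
It fails at once if a thing beside the keeper is moved more than 30 mm (distance of any of jar_1, jar_2, cheese_wedge, small_spoon from where it was at the start of the episode above 0.03 m).
It also fails if it takes over 42 s, if anything falls off the work surface, if the arm or the gripper's body presses on something with over 40 N, if the wrist force passes 120 N, or if a joint passes its speed limit or range.

ROBOT

A 6-joint arm with a two-finger parallel gripper is mounted at the origin on a cart in front of the work surface, level with it; the furniture and walls round the work are solid. World frame = base frame: x ahead of the robot, y to its left, z up, the work surface at z = 0. Lengths are in m, angles in rad, forces in N, time in s.
With the tool pointing down it reaches from about 0.3 to 0.875 m from the base axis. Payload 6.4 kg.
Tool frame: the origin (TCP) lies at the very end of the fingers, on their centre line; the grasp point (between the pads) lies ctrl.pinch_z behind it (ctrl.pinch_z is the distance from the TCP to the grasp point, in m); y points along the fingers, z is the direction in which the jaws open and shut, and the axes are right-handed (so a half turn about y gives the same grasp; the last joint's range is limited). The gripper opens to 85 mm and grips with 20 to 120 N. Pads are 22 mm wide; open, the fingers measure 114 mm over their backs; the gripper's body (76 mm by 85 mm) begins 54 mm behind the grasp point. The pads swing forward as they close: fully open they stand 13 mm farther back than shut.
Start: joints at [0.913, 0.181, 1.607, -0, 1.354, -0.206], TCP at [0.251, 0.517, 0.231] pointing down, gripper open.
Joint ranges: [-2.99, 2.99], [-0.89, 2.07], [0.3, 2.58], [-1.14, 4.28], [0, 2.63], [-3.12, 3.12]. Speed limits (rad/s): [2.57, 2.57, 3.01, 3.14, 3.14, 3.14].

INTERFACE

Orientations are given as a unit quaternion [w, x, y, z].
In Python, from bench import ctrl gives the robot as it stands.
- The arm moves only by the shell command python3 -m pendant 'ROWS'. ROWS is JSON, one flat list of numbers, 7 for each row, row after row: the shift along the world's x, y, z in m, then the turn, a rotation vector about the world's x, y, z in degrees, then the finger opening in m, from 0 to 0.0854. In form: [tx, ty, tz, rx, ry, rz, hand, tx, ty, tz, rx, ry, rz, hand, ...]. A call has 1 to 12 rows; each row shifts and turns the commanded pose from where the row before left it; what a row does not reach is not made up. A row lasts 1/8 s, in which the tool goes at most 62.5 mm and 10.7 degrees, less where a joint would pass 70% of its speed; a pose out of reach is approached as far as the arm can. A call with a gripper value outside its range is refused whole. The fingers move at their own pace and stop on an object; the grip force is fixed at half the most. Time passes only in rows, so rows that do not move let the fingers close. It gives the time, the measured TCP pose, the force and the opening at its end, in the units of the state.
- ctrl.get_obs(): the state, without advancing time (a new reading comes with each control period).
- ctrl.camera(name): name is "side" or "top" or "wrist"; returns the picture (480x640x3 uint8, red, green, blue); there is no depth.
- ctrl.camera_info(name): a dict with "fx", "fy", "cx", "cy" (pixels), "k1" (the pictures are not rectified: a ray, as slopes to the right and down, at radius r is drawn at 1 + k1 r^2 times it, then the intrinsics apply), "origin" and "rotation" of the camera in the world; the wrist camera has in their place "tool_from_camera" (4x4, takes a point from camera to tool coordinates, whose origin is the TCP and whose axes are the tool frame's). Camera axes: x right, y down, z forward; pixel columns grow to the right and rows downward; lengths in m; the calibration is good to about 2 mm. A picture is of the moment at which its call begins: read the wrist's pose just before it. camera_info takes no time and is no camera call.
- ctrl.hand_in(): hands the job in, once; it reports no verdict.
Trained networks look in the newest picture that a camera, given by its name, has taken for a name from the list of things; names that differ only in an ending like _2 or _b are one class to them, and where a whole thing is asked for, a point or a joint stands for the part that bears it (a point fixed in the world has none). Each returns a list of dicts, best first, with "score" (0 to 1); they miss things now and then, are a little off and sometimes report something else, mostly with a low value. They report only what shows in the picture. A call takes as long as a camera call.
- ctrl.silhouettes(target, camera): "mask" (480x640 bool, what is visible of it) and "bbox" ([left, top, right, bottom] in pixels, round what is visible of it).
The state is a dict: "time_s": time; "q": joint angles; "dq": joint speeds; "joint_efforts": joint torques, N m; "eef_pos": TCP position; "eef_rot": TCP orientation; "wrist_force": force on the tool from outside, world axes, zero at the start; "torque": the same for the moment, N m; "opening": opening from 0.0 (shut) to 1.0 (fully open).
Only numpy, scipy, OpenCV 4.12 (cv2) and the standard library are available. Lean on these libraries where they do the work, as an engineer would, in place of code of your own. Each camera call takes 0.05 s, during which the arm holds its last target.

## Working session

There is one attempt and no reset: what is moved stays moved. The work goes in short steps, Python scripts to look and compute and a shell command to move; the robot and the scene stay as the last step left them, time stands still between calls to the robot, and variables do not carry over. Pictures are saved under pics/ and viewed, and the job is handed in when it is done.

```bash
ls; mkdir -p pics; python3 - <<'E'
from bench import ctrl
import cv2
print(ctrl.get_obs(), ctrl.pinch_z)
for n in ("side","top"):
    im=ctrl.camera(n); cv2.imwrite(f"pics/{n}0.png",im[:,:,::-1])
for n in ("side","top","wrist"): print(n,ctrl.camera_info(n))
E
```

```text
pics
{'time_s': 0.0, 'q': array([ 9.12687290e-01,  1.81507518e-01,  1.60801878e+00,  4.86747155e-06,
        1.35379374e+00, -2.06323021e-01]), 'dq': array([-0.00099796,  0.00053893,  0.00092976,  0.00066123,  0.00140859,
        0.00146387]), 'joint_efforts': array([ 9.24224005e-04, -4.44876552e+01, -3.51335442e+01, -3.32701939e-04,
        9.16437042e-03, -2.29703403e-06]), 'eef_pos': array([0.2506787 , 0.5168651 , 0.23039779]), 'eef_rot': array([-0.68858817,  0.68969589, -0.15863315,  0.15811845]), 'wrist_force': array([-0.07435728, -0.02796846, -0.01026923]), 'torque': array([ 0.03860475, -0.05582778,  0.01420792]), 'opening': 0.9984966775548475} 0.0187
side {'fx': 433.9669356045896, 'fy': 433.9669356045896, 'cx': 320.70984757160477, 'cy': 238.21202785363636, 'k1': 0.0010577289789312878, 'origin': array([ 0.68755716, -0.47728839,  0.57317753]), 'rotation': array([-0.45929426,  0.88149945,  0.10035666, -0.04400039])}
top {'fx': 504.8941771446667, 'fy': 504.8941771446667, 'cx': 317.51870743432687, 'cy': 233.73344680167136, 'k1': -0.0708812492476705, 'origin': array([0.38267359, 0.19145253, 0.98153426]), 'rotation': array([ 0.06956442, -0.7018641 ,  0.70573374, -0.06698847])}
wrist {'fx': 374.1280123431466, 'fy': 374.1280123431466, 'cx': 321.4038760855703, 'cy': 238.2242703162729, 'k1': -0.04103094854731255, 'tool_from_camera': array([[ 7.84652399e-04,  9.55326399e-01,  2.95551780e-01,
        -7.47345937e-02],
       [ 5.69673528e-04, -2.95552251e-01,  9.55326406e-01,
        -1.41692175e-01],
       [ 9.99999530e-01, -5.81231131e-04, -7.76129943e-04,
        -6.87890059e-04],
       [ 0.00000000e+00,  0.00000000e+00,  0.00000000e+00,
         1.00000000e+00]])}
```

View pics/side0.png

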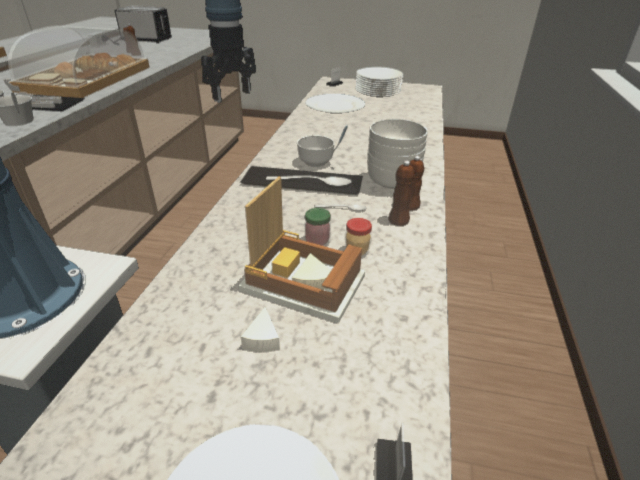

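View pics/top0.png

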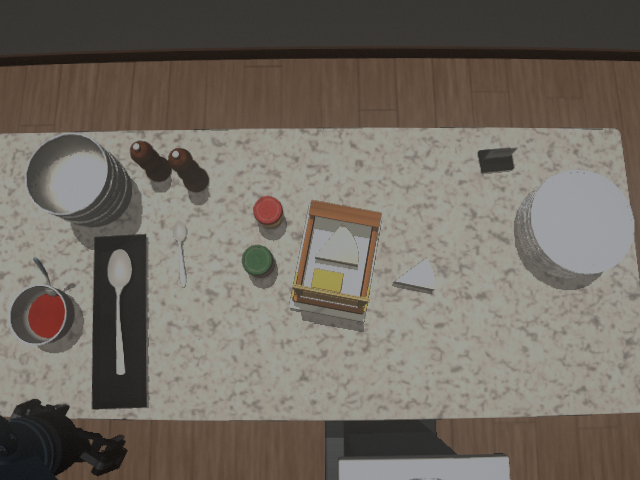

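```bash
cat > h.py <<'E'
import numpy as np, cv2
from scipy.spatial.transform import Rotation as R
from bench import ctrl
def q2R(q): return R.from_quat([q[1],q[2],q[3],q[0]]).as_matrix()
def cam(n):
    c=ctrl.camera_info(n)
    if n=="wrist":
        o=ctrl.get_obs(); T=c["tool_from_camera"]; Rt=q2R(o["eef_rot"])
        return c, Rt@T[:3,:3], Rt@T[:3,3]+o["eef_pos"]
    return c,q2R(c["rotation"]),np.array(c["origin"])
def proj(P,C):
    c,Rw,o=C
    p=(np.atleast_2d(P)-o)@Rw; s=p[:,:2]/p[:,2:]
    r2=(s**2).sum(1,keepdims=True); s=s*(1+c["k1"]*r2)
    return s*[c["fx"],c["fy"]]+[c["cx"],c["cy"]]
def kp(P,pose):
    x,y,a=pose; P=np.atleast_2d(P).astype(float)
    return np.c_[x+P[:,0]*np.cos(a)-P[:,1]*np.sin(a), y+P[:,0]*np.sin(a)+P[:,1]*np.cos(a), P[:,2]]
def lidpt(r,yy,h,th,s=0):
    # r along lid from pin, h out of outer face
    return [-.075+s+r*np.cos(th)-h*np.sin(th), yy, .059+r*np.sin(th)+h*np.cos(th)]
E
python3 - <<'E'
from h import *
a=cv2.imread("pics/top0.png")[190:335,240:450]; cv2.imwrite("pics/top0c.png",cv2.resize(a,None,fx=3.8,fy=3.8,interpolation=cv2.INTER_CUBIC))
a=cv2.imread("pics/side0.png")[175:320,220:400]; cv2.imwrite("pics/side0c.png",cv2.resize(a,None,fx=4,fy=4,interpolation=cv2.INTER_CUBIC))
E
```

```text
(no output)
```

View pics/top0c.png

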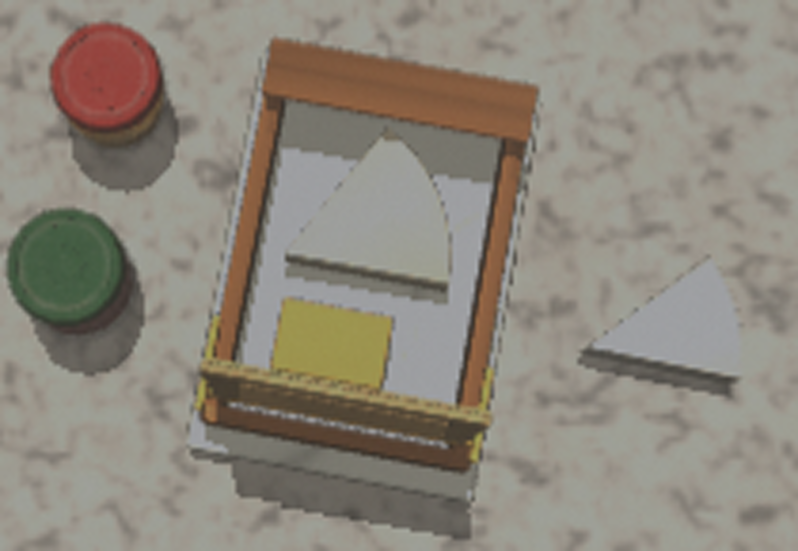

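View pics/side0c.png

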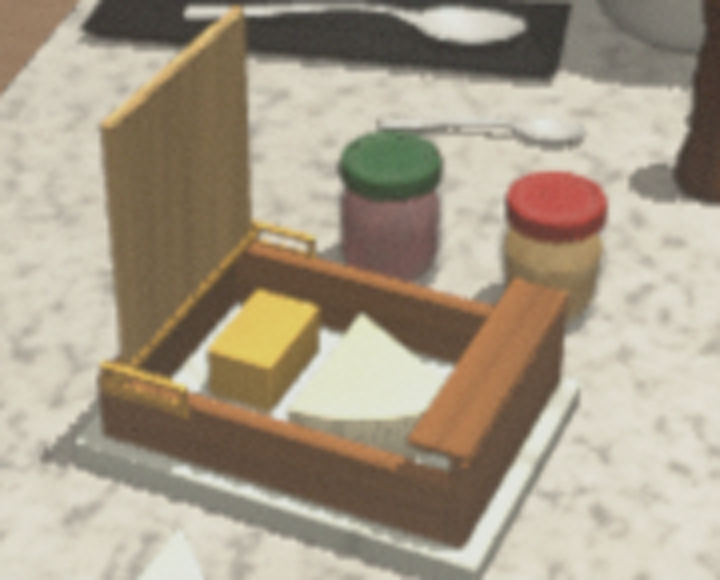

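```bash
cat > fit.py <<'E'
from h import *
from scipy.optimize import least_squares
T=cam("top");S=cam("side")
top=[((.07,.066,.075),(265,93)),((.07,-.066,.075),(527,138)),((-.105,.073,.018),(190,449)),((-.105,-.073,.018),(472,496))]
side=[((.07,-.066,.075),(412,438)),((.07,.066,.075),(515,280)),((-.105,-.073,.018),(78,440)),((.105,.073,.018),(578,385)),((.105,-.073,.018),(478,570))]
lt=[(( .135,.061,-.003),(203,362)),((.135,-.061,.003),(488,424))]
ls=[((.135,.061,0),(240,8)),((.135,-.061,0),(104,125))]
def f(p):
    pose=p[:3];r=[]
    for L,C,k,o in((top,T,3.8,(240,190)),(side,S,4,(220,175))):
        for P,u in L: r.append(proj(kp(P,pose),C)[0]-(np.array(u)/k+o))
    for L,C,k,o in((lt,T,3.8,(240,190)),(ls,S,4,(220,175))):
        for P,u in L: r.append(proj(kp(lidpt(*P,p[3]),pose),C)[0]-(np.array(u)/k+o))
    return np.ravel(r)
s=least_squares(f,[.42,.17,-.1,1.6],loss="soft_l1"); print(s.x); print(f(s.x).reshape(-1,2).round(1))
# jar positions
p=s.x; ims={}
for n,C in(("top",T),("side",S)):
    im=cv2.imread(f"pics/{n}0.png"); im=cv2.resize(im,None,fx=4,fy=4,interpolation=cv2.INTER_CUBIC)
    def poly(P,col): cv2.polylines(im,[((proj(P,C)+.5)*4).astype(int)],True,col,1)
    for z in(0,.018): poly(kp([(a*.105,b*.073,z) for a,b in((-1,-1),(1,-1),(1,1),(-1,1))],p[:3]),(255,0,0))
    poly(kp([(.07,-.066,.075),(.07,.066,.075),(.09,.066,.075),(.09,-.066,.075)],p[:3]),(0,255,0))
    for h in(.003,-.003): poly(kp([lidpt(r,y,h,p[3]) for r,y in((0,-.061),(.135,-.061),(.135,.061),(0,.061))],p[:3]),(0,0,255))
    x0,y0=((235,190) if n=="top" else(215,170)); cv2.imwrite(f"pics/{n}fit.png",im[y0*4:y0*4+600,x0*4:x0*4+800])
E
python3 fit.py
```

```text
[ 0.51820852  0.15855885 -0.18634947  1.58113657]
[[-1.1 -1.4]
 [ 0.6 -0.7]
 [-1.3 -0.2]
 [ 0.6  1.4]
 [-0.   0.5]
 [ 0.5 -0.7]
 [-2.2 -0.1]
 [ 0.7 -1.8]
 [-0.4 -0.4]
 [-0.1 -1.4]
 [ 1.4  0.2]
 [-0.7 -0.6]
 [-0.3  0.2]]
```

View pics/topfit.png

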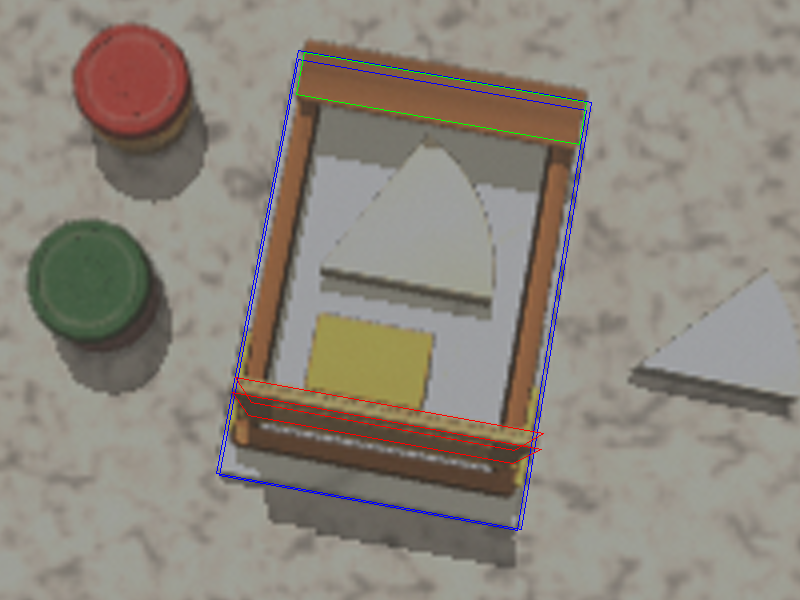

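View pics/sidefit.png

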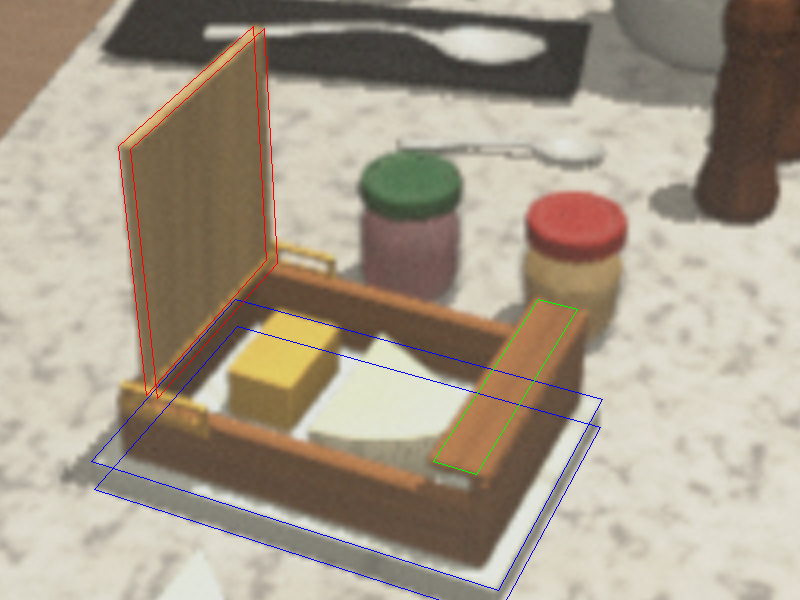

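```bash
cat > st.py <<'E'
from h import *
POSE=[0.5182,0.1586,-0.1863]
o=ctrl.get_obs(); Rt=q2R(o["eef_rot"])
def show():
    a=POSE[2]; p=o["eef_pos"]; d=p[:2]-POSE[:2]
    k=[d[0]*np.cos(a)+d[1]*np.sin(a), -d[0]*np.sin(a)+d[1]*np.cos(a), p[2]]
    f=o["wrist_force"]; fk=[f[0]*np.cos(a)+f[1]*np.sin(a), -f[0]*np.sin(a)+f[1]*np.cos(a), f[2]]
    print("t",o["time_s"],"TCP",p.round(4),"keeperTCP",np.round(k,4),"Fk",np.round(fk,2),"toolz yaw",np.degrees(np.arctan2(Rt[1,2],Rt[0,2])).round(1),"tooly",Rt[:,1].round(3))
if __name__=="__main__":
    show(); print(Rt.round(3))
    print("q6",o["q"][5], "target toolz yaw", np.degrees(POSE[2])+90)
    print("start", kp([-.18,0,.2],POSE), "unit x", np.cos(POSE[2]),np.sin(POSE[2]))
E
python3 st.py
```

```text
t 0.1 TCP [0.2507 0.5169 0.2304] keeperTCP [-0.3292  0.3026  0.2304] Fk [ 0.16 -0.08  0.02] toolz yaw 64.1 tooly [-0.001 -0.001 -1.   ]
[[ 0.9   -0.001  0.437]
 [-0.437 -0.001  0.9  ]
 [-0.    -1.    -0.002]]
q6 -0.20629992045677525 target toolz yaw 79.32579627671277
start [[0.34131467 0.19194036 0.2       ]] unit x 0.9826962896229853 -0.1852241948591431
```

```bash
python3 -m pendant '[0.01,-0.04,0,0,0,1.9,0, 0.01,-0.04,0,0,0,1.9,0, 0.01,-0.04,0,0,0,1.9,0, 0.01,-0.04,0,0,0,1.9,0, 0.012,-0.04,0,0,0,1.9,0, 0.012,-0.04,0,0,0,1.9,0, 0.012,-0.045,0,0,0,1.9,0, 0.012,-0.04,0,0,0,1.9,0, 0,0,0,0,0,0,0]'; python3 st.py; python3 - <<'E'
from h import *
C=cam("wrist"); im=ctrl.camera("wrist"); cv2.imwrite("pics/w1.png",im[:,:,::-1])
cv2.imwrite("pics/s1.png",cv2.resize(ctrl.camera("side")[120:320,180:420,::-1],None,fx=3,fy=3))
E
```

```text
time_s: 1.23
eef_pos: [0.3396, 0.1903, 0.2311]
eef_rot: [-0.704, 0.704, -0.067, 0.067]
wrist_force: [-1.1, 0.3, 0.5]
opening: -0.004
t 1.225 TCP [0.3396 0.1903 0.2311] keeperTCP [-0.1814 -0.0019  0.2311] Fk [-1.12  0.11  0.48] toolz yaw 79.1 tooly [ 0. -0. -1.]
[[ 0.982  0.     0.19 ]
 [-0.19  -0.     0.982]
 [ 0.    -1.    -0.   ]]
q6 -1.1761078256969422 target toolz yaw 79.32579627671277
start [[0.34131467 0.19194036 0.2       ]] unit x 0.9826962896229853 -0.1852241948591431
```

View pics/w1.png

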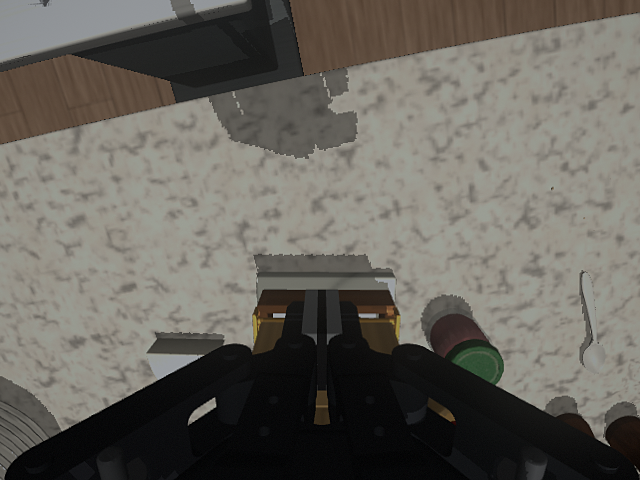

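View pics/s1.png

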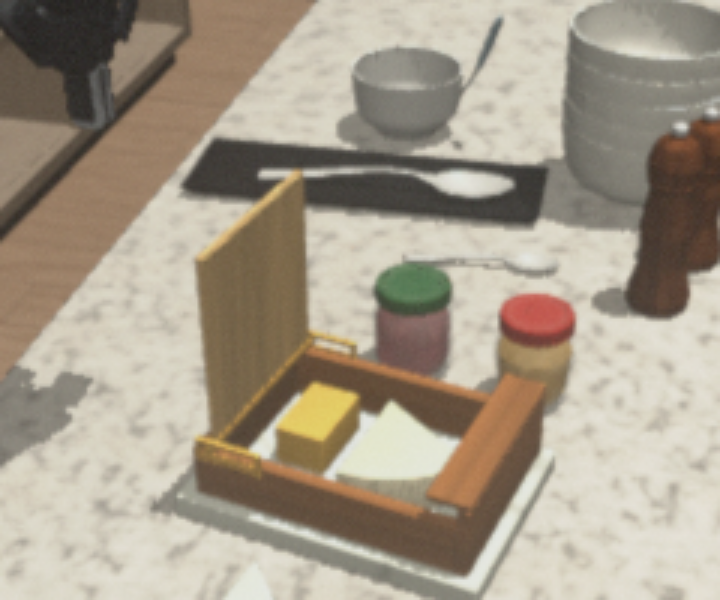

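```bash
python3 -m pendant '[0.002,0.002,-0.03,0,0,0.2,0, 0,0,-0.03,0,0,0,0, 0,0,-0.03,0,0,0,0, 0.024,-0.0045,-0.004,0,0,0,0, 0.024,-0.0045,0,0,0,0,0, 0,0,0,0,0,0,0, 0,0,0,0,0,0,0]'; python3 st.py|head -1; python3 - <<'E'
from h import *
cv2.imwrite("pics/s2.png",cv2.resize(ctrl.camera("side")[120:320,180:420,::-1],None,fx=3,fy=3))
E
```

```text
time_s: 2.2
eef_pos: [0.3879, 0.1861, 0.1369]
eef_rot: [-0.704, 0.704, -0.065, 0.064]
wrist_force: [0.0, -1.1, -0.5]
opening: 0.001
t 2.2 TCP [0.3879 0.1861 0.1369] keeperTCP [-0.1332  0.0029  0.1369] Fk [ 0.25 -1.09 -0.49] toolz yaw 79.6 tooly [-0.002  0.    -1.   ]
```

View pics/s2.png

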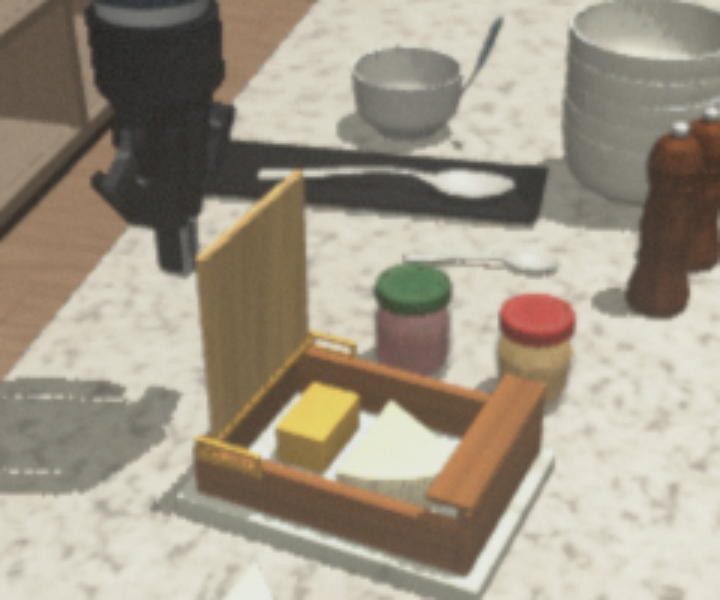

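```bash
python3 -m pendant '[0.0098,-0.0019,0,0,0,0,0, 0.0098,-0.0019,0,0,0,0,0, 0.0049,-0.0012,0,0,0,0,0, 0.005,-0.001,0,0,0,0,0, 0.005,-0.001,0,0,0,0,0, 0.005,-0.001,0,0,0,0,0, 0.005,-0.001,0,0,0,0,0, 0.005,-0.001,0,0,0,0,0, 0.005,-0.001,0,0,0,0,0, 0.005,-0.001,0,0,0,0,0, 0.005,-0.001,-0.002,0,0,0,0, 0,0,0,0,0,0,0]'; python3 st.py|head -1; python3 - <<'E'
from h import *
cv2.imwrite("pics/s3.png",cv2.resize(ctrl.camera("side")[120:320,180:420,::-1],None,fx=3,fy=3))
E
```

```text
time_s: 3.75
eef_pos: [0.454, 0.1722, 0.1352]
eef_rot: [-0.704, 0.704, -0.065, 0.065]
wrist_force: [0.2, 0.2, -1.0]
opening: 0.003
t 3.75 TCP [0.454  0.1722 0.1352] keeperTCP [-0.0656  0.0015  0.1352] Fk [ 0.11  0.24 -1.  ] toolz yaw 79.5 tooly [ 0. -0. -1.]
```

View pics/s3.png

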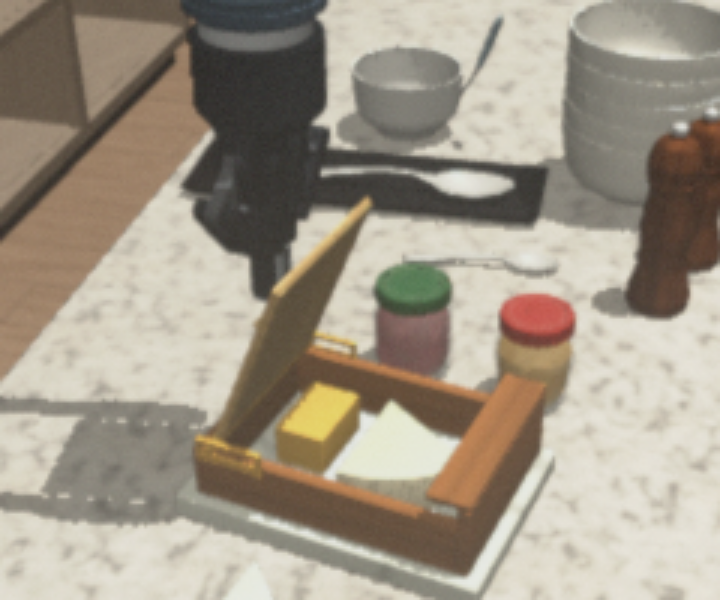

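```bash
python3 -m pendant '[0.0063,-0.0012,-0.003,0,0,0,0, 0.0063,-0.0012,-0.003,0,0,0,0, 0.0063,-0.0012,-0.003,0,0,0,0, 0.006,-0.0011,-0.005,0,0,0,0, 0.006,-0.0011,-0.005,0,0,0,0, 0.006,-0.0011,-0.005,0,0,0,0, 0.0045,-0.0009,-0.006,0,0,0,0, 0.0045,-0.0009,-0.006,0,0,0,0, 0.0032,-0.0006,-0.007,0,0,0,0, 0.0032,-0.0006,-0.007,0,0,0,0, 0,0,0,0,0,0,0]'; python3 st.py|head -1; python3 - <<'E'
from h import *
cv2.imwrite("pics/s4.png",cv2.resize(ctrl.camera("side")[120:320,180:420,::-1],None,fx=3,fy=3))
E
```

```text
time_s: 5.18
eef_pos: [0.5058, 0.1624, 0.0847]
eef_rot: [-0.704, 0.704, -0.065, 0.064]
wrist_force: [-0.6, 0.2, 1.0]
opening: 0.0
t 5.175 TCP [0.5058 0.1624 0.0847] keeperTCP [-0.0129  0.0014  0.0847] Fk [-0.63  0.05  1.01] toolz yaw 79.5 tooly [-0.001 -0.    -1.   ]
```

View pics/s4.png

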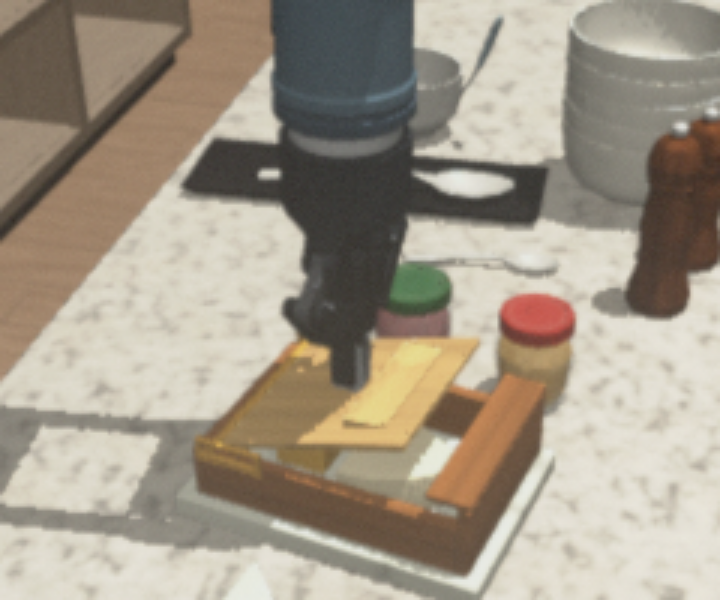

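```bash
python3 -m pendant '[0.001,-0.0002,-0.005,0,0,0,0, 0.001,-0.0002,-0.005,0,0,0,0, 0,0,-0.005,0,0,0,0, 0,0,-0.003,0,0,0,0, 0,0,-0.003,0,0,0,0, 0,0,0,0,0,0,0, 0,0,0,0,0,0,0]'; python3 st.py|head -1; python3 -m pendant '[0,0,-0.002,0,0,0,0, 0,0,0,0,0,0,0]'; python3 st.py|head -1; python3 - <<'E'
from h import *
cv2.imwrite("pics/s5.png",cv2.resize(ctrl.camera("side")[120:320,180:420,::-1],None,fx=3,fy=3))
E
```

```text
time_s: 6.1
eef_pos: [0.5076, 0.1621, 0.0642]
eef_rot: [-0.704, 0.704, -0.065, 0.064]
wrist_force: [1.3, -0.4, 1.0]
opening: -0.001
t 6.1 TCP [0.5076 0.1621 0.0642] keeperTCP [-0.0111  0.0015  0.0642] Fk [ 1.36 -0.11  1.03] toolz yaw 79.5 tooly [-0.001  0.    -1.   ]
time_s: 6.35
eef_pos: [0.5077, 0.162, 0.0622]
eef_rot: [-0.704, 0.704, -0.065, 0.065]
wrist_force: [0.6, 0.1, 0.7]
opening: -0.001
t 6.35 TCP [0.5077 0.162  0.0622] keeperTCP [-0.011   0.0014  0.0622] Fk [0.59 0.18 0.65] toolz yaw 79.5 tooly [-0. -0. -1.]
```

View pics/s5.png

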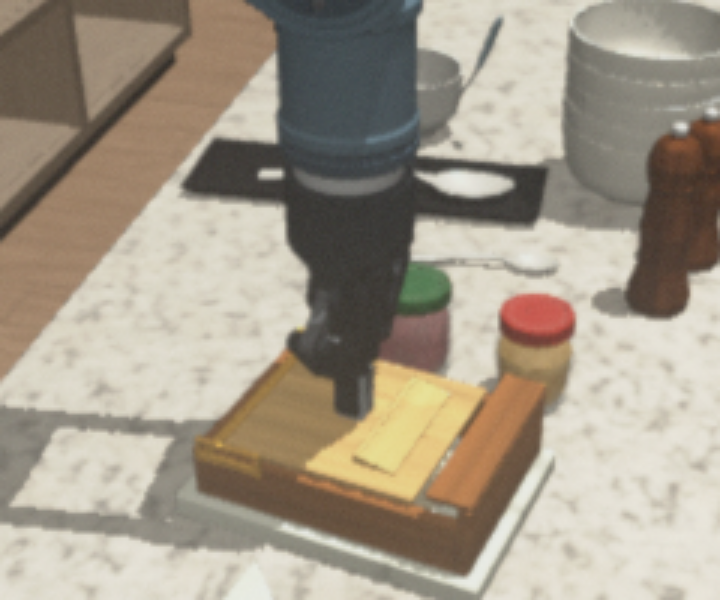

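```bash
python3 -m pendant '[0,0,-0.001,0,0,0,0, 0,0,0,0,0,0,0]'; python3 st.py|head -1; python3 -m pendant '[0,0,-0.0005,0,0,0,0, 0,0,0,0,0,0,0]'; python3 st.py|head -1
```

```text
time_s: 6.65
eef_pos: [0.5077, 0.162, 0.0615]
eef_rot: [-0.704, 0.704, -0.065, 0.064]
wrist_force: [-1.0, -0.1, 4.6]
opening: -0.002
t 6.65 TCP [0.5077 0.162  0.0615] keeperTCP [-0.0109  0.0014  0.0615] Fk [-0.95 -0.26  4.64] toolz yaw 79.5 tooly [-0. -0. -1.]
time_s: 6.9
eef_pos: [0.5077, 0.1621, 0.0615]
eef_rot: [-0.704, 0.704, -0.065, 0.064]
wrist_force: [-4.1, 1.3, 8.6]
opening: -0.0
t 6.9 TCP [0.5077 0.1621 0.0615] keeperTCP [-0.0109  0.0015  0.0615] Fk [-4.25  0.49  8.55] toolz yaw 79.5 tooly [-0. -0. -1.]
```

```bash
python3 -m pendant '[0,0,0.0005,0,0,0,0, 0.002,-0.0004,0,0,0,0,0, 0.002,-0.0004,0,0,0,0,0, 0.002,-0.0004,0,0,0,0,0, 0.002,-0.0004,0,0,0,0,0, 0,0,0,0,0,0,0]'; python3 st.py|head -1; python3 -m pendant '[0.002,-0.0004,0,0,0,0,0, 0.002,-0.0004,0,0,0,0,0, 0,0,0,0,0,0,0]'; python3 st.py|head -1;python3 - <<'E'
from h import *
cv2.imwrite("pics/s6.png",cv2.resize(ctrl.camera("side")[120:320,180:420,::-1],None,fx=3,fy=3))
E
```

```text
time_s: 7.65
eef_pos: [0.5157, 0.1605, 0.0615]
eef_rot: [0.704, -0.704, 0.065, -0.064]
wrist_force: [-2.6, 0.6, 6.5]
opening: -0.004
t 7.65 TCP [0.5157 0.1605 0.0615] keeperTCP [-0.0028  0.0014  0.0615] Fk [-2.64  0.15  6.53] toolz yaw 79.5 tooly [-0.001  0.    -1.   ]
time_s: 8.02
eef_pos: [0.5197, 0.1597, 0.0615]
eef_rot: [0.704, -0.704, 0.065, -0.064]
wrist_force: [-2.6, 0.1, 6.5]
opening: 0.0
t 8.025 TCP [0.5197 0.1597 0.0615] keeperTCP [0.0012 0.0014 0.0615] Fk [-2.54 -0.36  6.49] toolz yaw 79.5 tooly [-0.001  0.    -1.   ]
```

View pics/s6.png

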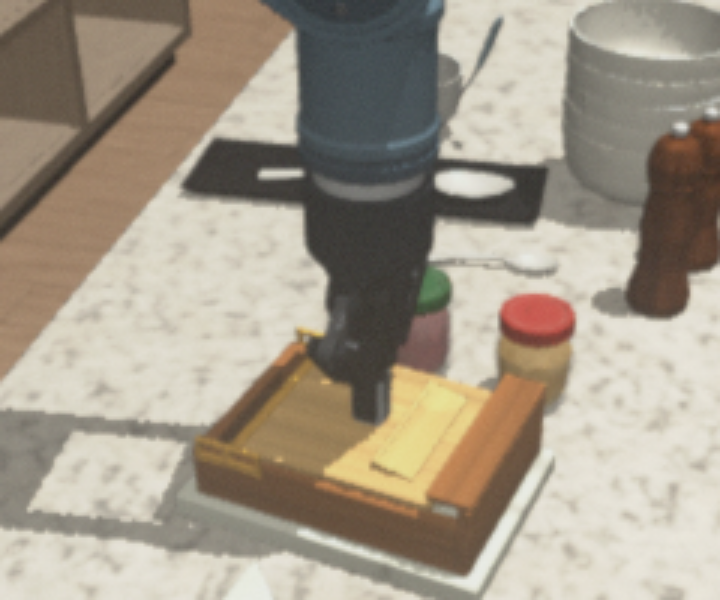

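```bash
python3 -m pendant '[0.002,-0.0004,0,0,0,0,0, 0.002,-0.0004,0,0,0,0,0, 0.002,-0.0004,0,0,0,0,0, 0.002,-0.0004,0,0,0,0,0, 0,0,0,0,0,0,0]'; python3 st.py|head -1; python3 -m pendant '[0.002,-0.0004,0,0,0,0,0, 0.002,-0.0004,0,0,0,0,0, 0.002,-0.0004,0,0,0,0,0, 0,0,0,0,0,0,0]'; python3 st.py|head -1;python3 - <<'E'
from h import *
cv2.imwrite("pics/s7.png",cv2.resize(ctrl.camera("side")[120:320,180:420,::-1],None,fx=3,fy=3))
E
```

```text
time_s: 8.7
eef_pos: [0.5277, 0.1582, 0.0615]
eef_rot: [0.704, -0.704, 0.065, -0.064]
wrist_force: [-2.6, 1.1, 6.5]
opening: -0.003
t 8.7 TCP [0.5277 0.1582 0.0615] keeperTCP [0.0094 0.0013 0.0615] Fk [-2.74  0.61  6.49] toolz yaw 79.5 tooly [-0.001  0.    -1.   ]
time_s: 9.2
eef_pos: [0.5335, 0.157, 0.0615]
eef_rot: [0.704, -0.704, 0.065, -0.064]
wrist_force: [-3.5, 0.8, 6.5]
opening: 0.004
t 9.2 TCP [0.5335 0.157  0.0615] keeperTCP [0.0153 0.0013 0.0615] Fk [-3.59  0.16  6.51] toolz yaw 79.5 tooly [-0.001  0.    -1.   ]
```

View pics/s7.png

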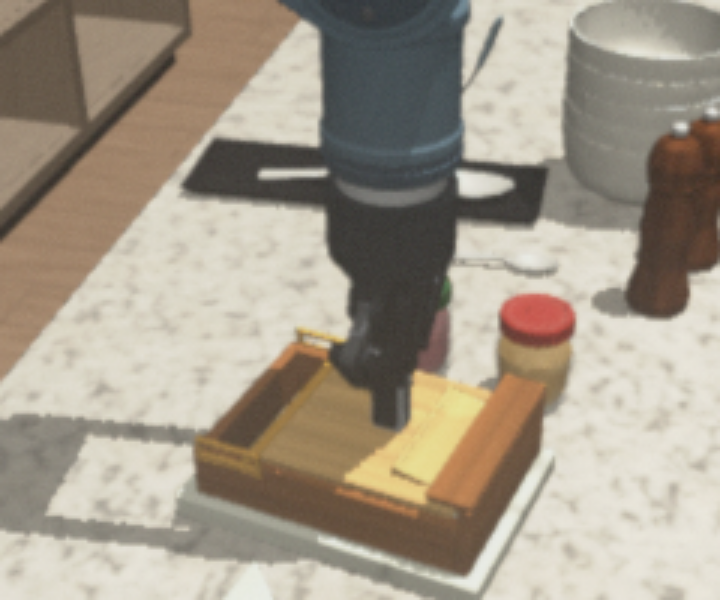

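```bash
python3 -m pendant '[0.002,-0.0004,0,0,0,0,0, 0.001,-0.0002,0,0,0,0,0, 0,0,0,0,0,0,0]'; python3 st.py|head -1; python3 -m pendant '[0.002,-0.0004,0,0,0,0,0, 0,0,0,0,0,0,0]'; python3 st.py|head -1
```

```text
time_s: 9.62
eef_pos: [0.5353, 0.1567, 0.0615]
eef_rot: [0.704, -0.704, 0.066, -0.063]
wrist_force: [-7.5, 1.8, 10.8]
opening: -0.003
t 9.625 TCP [0.5353 0.1567 0.0615] keeperTCP [0.0172 0.0013 0.0615] Fk [-7.67  0.37 10.83] toolz yaw 79.5 tooly [-0.003  0.    -1.   ]
time_s: 9.88
eef_pos: [0.5375, 0.1563, 0.0614]
eef_rot: [0.704, -0.704, 0.066, -0.063]
wrist_force: [-7.0, 1.9, 9.8]
opening: -0.002
t 9.875 TCP [0.5375 0.1563 0.0614] keeperTCP [0.0194 0.0013 0.0614] Fk [-7.21  0.55  9.76] toolz yaw 79.5 tooly [-0.003  0.    -1.   ]
```

```bash
python3 - <<'E'
from h import *
from st import POSE
C=cam("side"); im=ctrl.camera("side")[:,:,::-1].copy(); im=cv2.resize(im,None,fx=4,fy=4,interpolation=cv2.INTER_CUBIC)
for s,col in((.018,(255,0,0)),(.026,(0,0,255))):
    P=[lidpt(r,y,.003,0,s) for r,y in((0,-.061),(.135,-.061),(.135,.061),(0,.061))]
    cv2.polylines(im,[((proj(kp(P,POSE),C)+.5)*4).astype(int)],True,col,1)
cv2.imwrite("pics/s8.png",im[4*190:4*190+500,4*230:4*230+700])
t=ctrl.camera("top")[:,:,::-1]; cv2.imwrite("pics/t8.png",cv2.resize(t[190:335,240:450],None,fx=3.8,fy=3.8,interpolation=cv2.INTER_CUBIC))
E
```

```text
(no output)
```

View pics/s8.png

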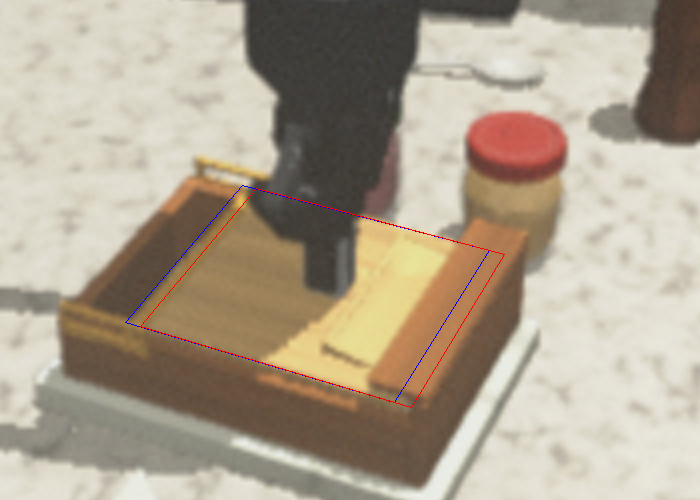

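View pics/t8.png

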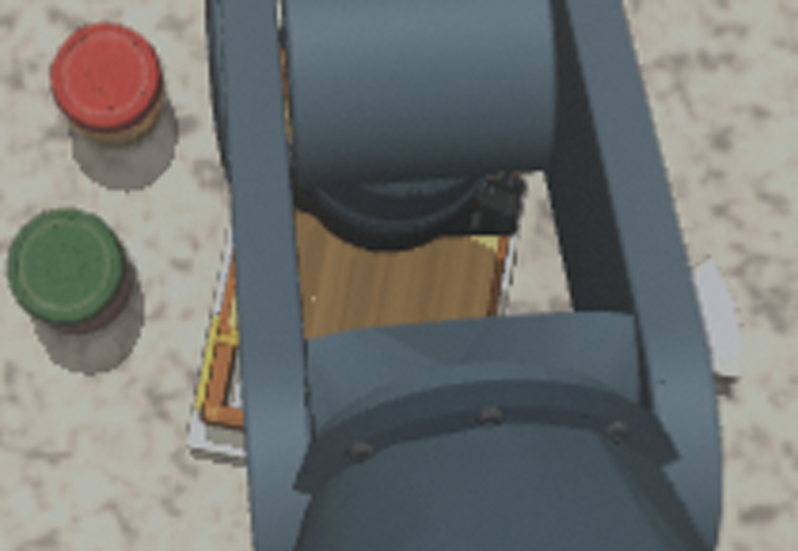

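```bash
python3 -m pendant '[0,0,0.001,0,0,0,0, 0,0,0.001,0,0,0,0, 0,0,0.002,0,0,0,0, 0,0,0.004,0,0,0,0, 0,0,0.008,0,0,0,0, 0,0,0.03,0,0,0,0, 0,0,0.05,0,0,0,0, 0,0,0.05,0,0,0,0, -0.06,0.01,0.02,0,0,0,0, -0.06,0.01,0,0,0,0,0, -0.05,0.01,0,0,0,0,0, 0,0,0,0,0,0,0]'; python3 -m pendant '[-0.03,0.06,0,0,0,0,0, -0.03,0.06,0,0,0,0,0, 0,0.06,0,0,0,0,0, 0,0.06,0,0,0,0,0, 0,0,0,0,0,0,0]'; python3 - <<'E'
from h import *
from st import POSE
for n,x0,y0 in(("side",230,190),("top",240,190)):
    C=cam(n); im=ctrl.camera(n)[:,:,::-1].copy(); im=cv2.resize(im,None,fx=4,fy=4,interpolation=cv2.INTER_CUBIC)
    for s,col in((.018,(255,0,0)),(.026,(0,0,255))):
        P=[lidpt(r,y,.003,0.06,s) for r,y in((0,-.061),(.135,-.061),(.135,.061),(0,.061))]
        cv2.polylines(im,[((proj(kp(P,POSE),C)+.5)*4).astype(int)],True,col,1)
    cv2.imwrite(f"pics/{n}9.png",im[4*y0:4*y0+580,4*x0:4*x0+780])
E
```

```text
time_s: 11.48
eef_pos: [0.3676, 0.1862, 0.2272]
eef_rot: [0.704, -0.704, 0.064, -0.064]
wrist_force: [-0.3, -0.0, 0.3]
opening: 0.0
time_s: 12.1
eef_pos: [0.3146, 0.4207, 0.2263]
eef_rot: [0.704, -0.704, 0.063, -0.063]
wrist_force: [-0.1, -1.4, 0.6]
opening: -0.004
```

View pics/side9.png

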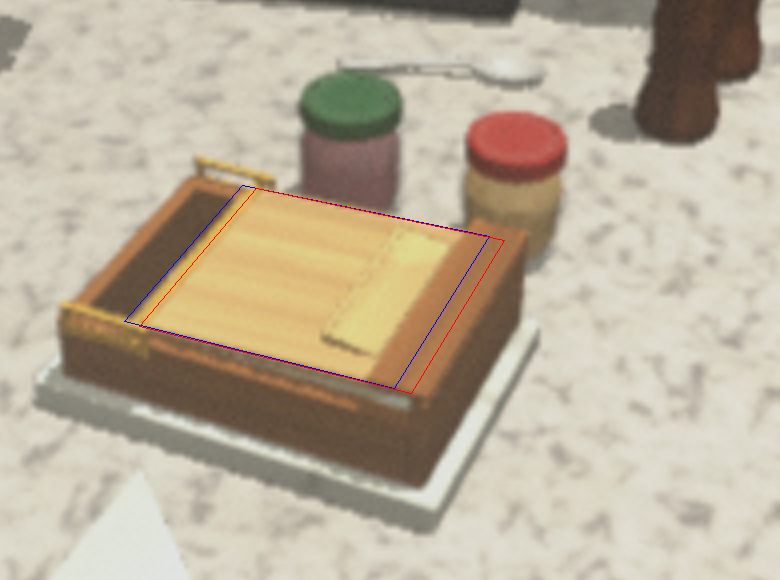

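View pics/top9.png

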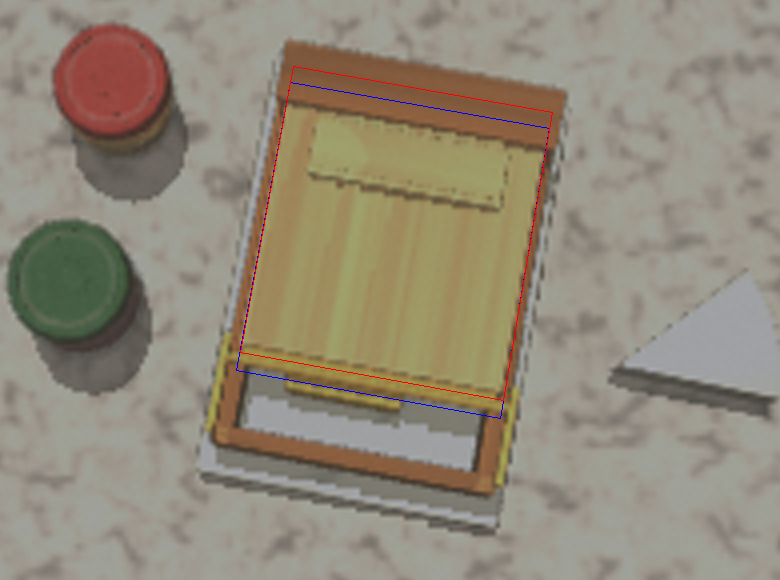

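```bash
python3 - <<'E'
from h import *
from st import POSE
C=cam("top")
for s in(.018,.022,.026):
  print(s,[(proj(kp(lidpt(.088,y,.003,.06,s),POSE),C)[0]-[240,190]).round(1)*4 for y in(.045,-.045)])
print("lip",[(proj(kp((.07,y,.075),POSE),C)[0]-[240,190])*4 for y in(.066,-.066)])
E
```

```text
0.018 [array([304., 186.]), array([496.8, 220.4])]
0.022 [array([305.6, 177.6]), array([498., 212.])]
0.026 [array([307.2, 169.2]), array([499.6, 203.6])]
lip [array([274.56650517,  92.21298708]), array([557.20725624, 142.45778142])]
```

```bash
python3 -c "
from bench import ctrl
print(ctrl.get_obs()['time_s'],ctrl.get_obs()['wrist_force']); print(ctrl.hand_in())"
```

```text
12.2 [ 0.22821062 -0.75127207  0.44641979]
the job is handed in; nothing more can be done
None
```

The keeper is shut and the job is handed in at 12.2 s; the hand-in gave no verdict.

I folded the lid over with closed fingertips on its outer face and pressed it flat. Still holding it down, I pushed it along to its stop, then lifted straight off. The fingers never touched the step: they stayed about 10 mm behind it, and friction carried the lid along. The highest wrist reading I took, about 13 N, came while pushing against the stop.

**Last checks:**
- **Lid:** after release the side and top pictures show it staying down under the lip. Its angle looks like the expected 0.06 rad, judged by eye against a drawn outline.
- **Slide:** in the top picture the step is about where a full 26 mm push would put it. The raw measurement reads 22 to 24 mm, and becomes about 26 mm after correcting for a 1.5 to 2 pixel offset in my keeper fit. Either is above the 18 mm needed.
- **Keeper and bystanders:** the keeper, both jars and the wedge look unmoved in the two views. The spoon looks unmoved in the side view only, as the last top crop did not include it.

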